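Feed one spacer ring to the end stop

ROBOT

A 7-joint arm with a two-finger parallel gripper is mounted at the origin on a cart in front of the work surface, level with it; the furniture and walls round the work are solid. World frame = base frame: x ahead of the robot, y to its left, z up, the work surface at z = 0. Lengths are in m, angles in degrees, forces in N, time in s.
With the tool pointing down it reaches from about 0.425 to 0.875 m from the base axis. Payload 4.7 kg.
Tool frame: the origin (TCP) lies at the centre of the arm's flange, where the gripper is bolted on; the fingertips stand 182 mm ahead of it and the grasp point (between the pads) lies 164 mm ahead of it; z points along the fingers, y is the line along which they close (so a half turn about z gives the same grasp; the last joint's range is limited). The gripper opens to 87 mm and grips with 3 to 60 N. Pads are 19 mm wide; open, the fingers measure 117 mm over their backs; the gripper's body (75 mm by 190 mm) begins 51 mm behind the grasp point.
Start: joints at [-71.557, 18.392, -4.016, 83.108, 1.295, 78.541, -3.26], TCP at [0.197, 0.619, 0.405] pointing down, gripper open.
Joint ranges: [-163.93, 163.93], [-17.29, 119.83], [-79.2, 71.16], [3.27, 140.29], [-89.18, 269.18], [5.43, 117.66], [-154.24, 154.24]. Speed limits (degrees/s): [147.25, 147.25, 180, 180, 180, 180, 180].

INTERFACE

Orientations are given as [roll, pitch, yaw] about the fixed x, y, z axes, in that order (R = Rz(yaw) Ry(pitch) Rx(roll)).
In Python, from cell import env gives the robot as it stands. The module is installed in compiled form; this text tells all that it offers.
- The arm moves only by the tool step_arm, never from a script. Its argument "steps" is one flat list of numbers, 5 for each row, row after row: the opening, from 0 (shut) to 1 (fully open), then the shift along the tool's x, y, z in mm, then the turn about the tool's z in degrees. In form: [grip, dx, dy, dz, roll, grip, dx, dy, dz, roll, ...]. A call has 1 to 12 rows; each row shifts and turns the commanded pose from where the row before left it, along the tool's axes as they then stand; what a row does not reach is not made up. A row lasts 1/8 s, in which the tool goes at most 62.5 mm and 10.7 degrees, less where a joint would pass 70% of its speed; a pose out of reach is approached as far as the arm can. A call with a gripper value outside its range is refused whole. The fingers move at their own pace and stop on an object; "grip_force" is the grip in N (left out, the last holds). Time passes only in rows, so rows that do not move let the fingers close. It gives the time, the measured TCP pose, the force, the opening and the grip force at its end, in the units of the state.
- env.get_obs(): the state, without advancing time (a new reading comes with each control period).
- env.read_camera(name): name is "side" or "top"; returns a dict with "image" (400x640x3 uint8, red, green, blue), "camera_matrix" (3x3 intrinsics, pixels), "distortion" ([k1, k2, p1, p2, k3] as OpenCV has them; the pictures are not rectified), "R" (3x3) and "t" (3): a world point X has camera coordinates R X + t. Camera axes: x right, y down, z forward; pixel columns grow to the right and rows downward; lengths in m; the calibration is good to about 2 mm. A picture is of the moment at which its call begins. There is no depth.
- env.sign_off(): hands the job in; it is judged then, once.
The state is a dict: "time_s": time; "qpos": joint angles; "joint_velocities": joint speeds; "effort": joint torques, N m; "tool_pos": TCP position; "tool_rot": TCP orientation; "force": force on the tool from outside, world axes, zero at the start; "wrist_torque": the same for the moment, N m; "grip_width": finger opening in m; "grasp_force": force on a finger pad.
Only numpy, scipy, OpenCV 4.12 (cv2) and the standard library are available. Lean on these libraries where they do the work, as an engineer would, in place of code of your own. Each camera call takes 0.05 s, during which the arm holds its last target. There are 200 camera calls.

TASK

Press the plunger of the spacer feeder all the way down once and let it spring back up, so that one spacer ring is pushed out of the magazine onto the lane in front. Then, without lifting it, nudge that ring sideways along the lane until it rests against the end stop bar. Leave the other two rings in the magazine and everything else on the bench where it is.

Things in the scene. Friction and masses are not known exactly. Their poses are not given: they have to be found in the camera images.
- feeder: Fixed metal spacer feeder. Origin on the bench under the magazine's centre; x points from the lane through the magazine to the plunger (away from the robot, turned up to 20 degrees), y left along the lane, z up. Grey open-topped magazine box: x -24.5 to 25.5, y +-26.5 mm, top 46 mm above the bench. Grey plunger housing behind it: x 25 to 112, y +-24 mm, top 40 mm above the bench.
- plunger_top (a point): Centre of the top of the plunger's black round head, 34 mm in diameter; the head stands on a vertical steel stem on the housing, at feeder x 85, y 0 mm. Top 84 mm above the bench when up, 54 mm when fully down.
- plunger (a joint): Plunger travel in m: 0 = up, 0.030 = fully down on its stop. Sprung: about 3 N to start, 8 to 12 N at the bottom. It drives a hidden pusher that slides the lowest ring out of a slot at the magazine's front; as the plunger comes up the pusher draws back and the next ring drops down. Another full press would eject another ring.
- outlet (a point): Middle of the lane, on its surface (feeder x -50, y 0, 10 mm above the bench); an ejected ring lies here within a few mm. The lane is a flat dark steel plate in front of the magazine, feeder x -80 to -20, y -145 to +145 mm, with 4 mm high, 4 mm wide lips along its long edges: 52 mm clear between them (x -76 to -24 mm).
- magazine (a point): Point on the axis of the magazine at its floor (feeder x 0, y 0, 10 mm above the bench).
- spacer_1: Flat steel spacer ring, ground and lightly oiled (slides easily), 40 mm outside diameter, 10 mm thick, 17 mm bore, about 40 g, the lowest of the stack of three lying in the magazine: the one that is pushed out. Origin: centre of its underside.
- spacer_2: The same kind of ring, in the middle of the stack. Origin: centre of its underside. Stays in the magazine.
- spacer_3: The same kind of ring, on top of the stack. Origin: centre of its underside. Stays in the magazine.
- end_stop: Fixed bright steel bar that closes one end of the lane: 47 mm across the lane, 20 mm along it, 14 mm high, with two screw heads on top. Origin: centre of its underside, on the lane surface at feeder x -50 and y +125 or -125 mm (left or right end, it varies). A ring that rests against it has its centre 30 mm from the bar's centre.
- bushing: Loose steel bushing, flanged sleeve 32 mm in diameter and 34 mm high, standing on the other end of the lane (feeder x -50, y 125 mm on the side away from the end stop). Origin: centre of its underside. Leave it.
- paste_tin: Small green open tin, 59 mm across, 30 mm high, on the bench beside the plunger housing, to the left. Leave it.
- hex_key: Black bent hex key, 45 x 125 mm, 12 mm high, lying on the bench to the right of the housing. Leave it.
- screw: Black socket cap screw, 55 mm long, 15 mm thick, lying on the bench to the left of the magazine. Leave it.
- gauge: Small ground steel gauge block, 30 x 14 mm, 30 mm high, standing on the bench close to the right of the magazine. Leave it.

How it is judged:
By the outcome, as a careful person would: the job done as asked, in the order asked, and still so for the second after the job is handed in, with the robot touching nothing.
It also fails if it takes over 51 s, if anything falls off the work surface, if the arm or the gripper's body presses on something with over 40 N, if the wrist force passes 120 N, or if a joint passes its speed limit or range.

## Working session

There is one attempt and no reset: what is moved stays moved. The work goes in short steps, Python scripts to look and compute and a tool call to move; the robot and the scene stay as the last step left them, time stands still between calls to the robot, and variables do not carry over. Pictures are saved under pics/ and viewed, at most 10 in all, crops included, and the job is handed in when it is done.

Besides the shell and the picture viewer there is one more tool, called after "Request:" as name(argument=value, ...), one argument or row to a line, values as JSON. step_arm: Moves the arm, as the interface text tells. Its arguments: {"type":"object","properties":{"steps":{"type":"array","items":{"type":"number"}},"grip_force":{"type":"number"}},"required":["steps"]}

```bash
mkdir -p pics; cat > h.py <<'E'
import numpy as np, cv2
from cell import env
def cam(n): return env.read_camera(n)
def ray(c,uv,z):
    p=cv2.undistortPoints(np.array([[uv]],float),np.array(c["camera_matrix"]),np.array(c["distortion"]))[0,0]
    R=np.array(c["R"]);o=-R.T@np.array(c["t"]);d=R.T@np.array([p[0],p[1],1])
    return o+d*(z-o[2])/d[2]
def proj(c,X):
    return cv2.projectPoints(np.array(X,float).reshape(-1,1,3),cv2.Rodrigues(np.array(c["R"]))[0],np.array(c["t"],float),np.array(c["camera_matrix"]),np.array(c["distortion"]))[0][:,0]
def save(c,n): cv2.imwrite("pics/"+n,c["image"][:,:,::-1])
E
python3 - <<'E'
from h import *
for n in("top","side"):
    c=cam(n);save(c,n+"0.png");print(n,(-np.array(c["R"]).T@c["t"]).round(3),np.array(c["camera_matrix"]).round(0).tolist())
o=env.get_obs();print(o["tool_pos"],o["tool_rot"],o["force"],o["time_s"])
E
```

```text
top [0.379 0.182 0.951] [[467.0, 0.0, 322.0], [0.0, 467.0, 200.0], [0.0, 0.0, 1.0]]
side [ 0.26  -0.472  0.58 ] [[401.0, 0.0, 316.0], [0.0, 401.0, 203.0], [0.0, 0.0, 1.0]]
[0.19687013 0.61927023 0.40376865] [-1.79900416e+02  5.48117003e-03  1.62370507e+02] [-0.24441767 -0.03139728  0.48540614] 0.1
```

View pics/top0.png

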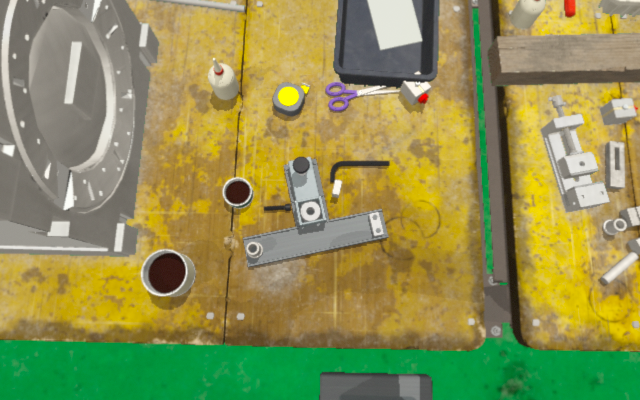

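View pics/side0.png

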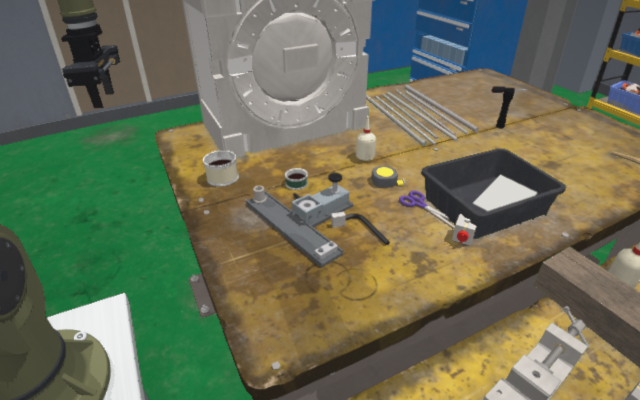

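The top view shows the lane running from about (247,255) to (384,222). The bushing is at its left end (254,249), the end stop at the right end (376,222), the ring stack at (310,211) and the black head at (302,164). So the end stop is on the right (feeder y = -125).

```bash
python3 - <<'E'
from h import *
for n,box in(("top",(235,145,400,275)),("side",(240,165,400,270))):
    c=cam(n);x0,y0,x1,y1=box
    im=cv2.resize(c["image"][y0:y1,x0:x1,::-1],None,fx=4.8,fy=4.5 if 0 else 4.8,interpolation=cv2.INTER_CUBIC)[:600,:800];cv2.imwrite(f"pics/{n}1.png",im)
c=cam("top");im=c["image"];g=im.max(2)
m=np.zeros(g.shape,np.uint8);m[150:180,285:320]=(g<45)[150:180,285:320]
n,l,s,ce=cv2.connectedComponentsWithStats(m);i=1+np.argmax(s[1:,4]);print("head top",s[i],ce[i],ray(c,ce[i],.082).round(4))
# grey object
sat=(im.max(2).astype(int)-im.min(2));m=((sat<25)&(g>60)).astype(np.uint8);m[:150]=0;m[280:]=0;m[:,:240]=0;m[:,395:]=0
k=cv2.morphologyEx(m,cv2.MORPH_CLOSE,np.ones((3,3)))
cs=cv2.findContours(k,0,2)[0];b=max(cs,key=cv2.contourArea)
print(cv2.approxPolyDP(b,3,True)[:,0].tolist())
c=cam("side");g=c["image"].max(2);m=np.zeros(g.shape,np.uint8);m[168:186,322:350]=(g<45)[168:186,322:350]
n,l,s,ce=cv2.connectedComponentsWithStats(m);i=1+np.argmax(s[1:,4]);print("head side",s[i],ce[i],ray(c,ce[i],.08).round(4))
E
```

```text
Traceback (most recent call last):
ValueError: attempt to get argmax of an empty sequence
```

View pics/top1.png

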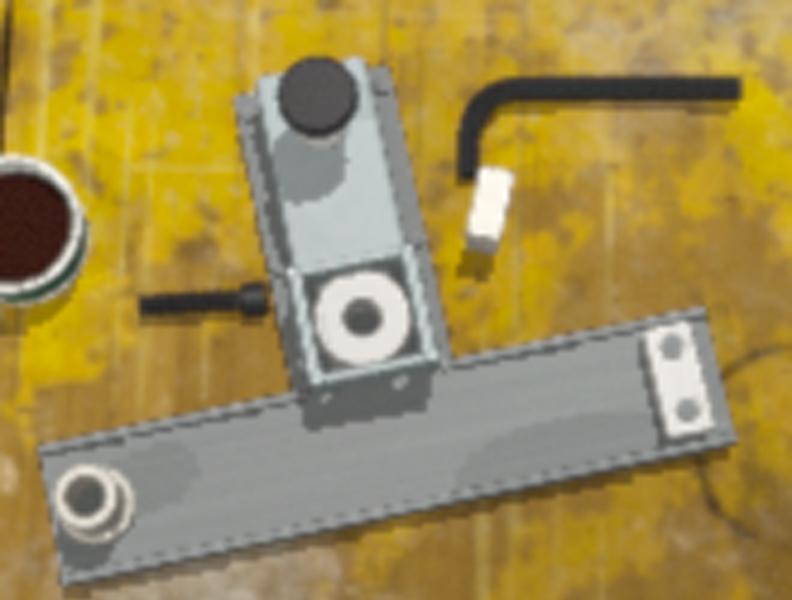

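The crop shows the head at about (301,165), the top ring at (310.5,211) and the end stop bar at about (377,224). Lane corners are at about (243,239), (382,210), (389,237) and (248,266).

```bash
cat > m.py <<'E'
from h import *
def comp(m,box):
    k=np.zeros(m.shape,np.uint8);x0,y0,x1,y1=box;k[y0:y1,x0:x1]=m[y0:y1,x0:x1]
    n,l,s,ce=cv2.connectedComponentsWithStats(k)
    i=1+np.argmax(s[1:,4]);return s[i],ce[i]
E
python3 - <<'E'
from m import *
c=cam("top");im=c["image"];g=im.max(2)
s,ce=comp(g<80,(288,150,315,174));print("head",s,ce,ray(c,ce,.083).round(4))
sat=(im.max(2).astype(int)-im.min(2))
s,ce=comp((g>190)&(sat<30),(300,200,321,222));print("ring3",s,ce,ray(c,ce,.04).round(4))
s,ce=comp((g>190)&(sat<30),(366,205,390,240));E=ray(c,ce,.024);print("bar",s,ce,E.round(4))
L=[ray(c,(235+(a+.5)/4.8-.5,145+(b+.5)/4.8-.5),z)for a,b,z in((40,450,.012),(707,312,.012),(737,441,.012),(62,583,.012))]
print(np.round(L,4).tolist(),np.mean(L,0)); d=lambda a,b:np.linalg.norm(L[a]-L[b])
print("lens",d(0,1),d(3,2),d(0,3),d(1,2))
v=(L[0]+L[3]-L[1]-L[2])[:2];print("y-axis dir deg",np.degrees(np.arctan2(-v[0],v[1])))
c=cam("side");g=c["image"].max(2);s,ce=comp(g<60,(324,168,348,184));print("head side",s,ce,ray(c,ce,.08).round(4))
E
```

```text
head [294 165  15   8  33] [301.15151515 169.90909091] [0.6351 0.2258 0.083 ]
ring3 [301 202  19  20 232] [310.09051724 210.98275862] [0.5632 0.2074 0.04  ]
bar [369 212  15  24 168] [375.93452381 223.5297619 ] [0.5438 0.0745 0.024 ]
[[0.5091, 0.3424, 0.012], [0.5753, 0.0608, 0.012], [0.5199, 0.0484, 0.012], [0.4537, 0.3299, 0.012]] [0.51450586 0.19537085 0.012     ]
lens 0.28918168624254664 0.2890988369580012 0.056840892635370385 0.056721682790253775
y-axis dir deg 13.22920826247597
head side [329 174  12   8  81] [334.69135802 177.33333333] [0.6454 0.2247 0.08  ]
```

Everything agrees: lane width is 57 mm (60 expected) and length 289 mm (290 expected). Feeder yaw is 13.2°, the outlet is at (0.5145,0.1954) and the plunger at (0.646,0.226). I'll turn the tool to the feeder axes (tool x = feeder y, tool y = feeder x) and close the gripper.

Request:
step_arm(
  steps=[0,0,0,0,9.85,0,0,0,0,9.85,0,0,0,0,9.85,0,0,0,0,9.85,0,0,0,0,9.85,0,0,0,0,9.85,0,0,0,0,0,0,0,0,0,0],
)

```text
time_s: 1.35
tool_pos: [0.1968, 0.6195, 0.4048]
tool_rot: [-180.0, 0.0, 103.4]
force: [0.6, 0.2, -0.8]
grip_width: 0.0152
grasp_force: 0.0
```

Request:
step_arm(
  steps=[0,-20,14,0,0,0,-42,30,0,0,0,-42,30,0,0,0,-42,30,0,0,0,-42,30,0,0,0,-42,30,0,0,0,-42,30,0,0,0,-42,30,0,0,0,-42,30,0,0,0,-42,30,0,0,0,-42,30,0,0,0,-30,22,0,0],
)

```text
time_s: 2.85
tool_pos: [0.6338, 0.2341, 0.4051]
tool_rot: [180.0, 0.1, 103.1]
force: [0.5, 0.2, -0.3]
grip_width: 0.0005
grasp_force: 0.0
```

Request:
step_arm(
  steps=[0,-15,11,0,0,0,0,0,0,0,0,0,0,0,0,0,0,0,0,0],
)

```text
time_s: 3.35
tool_pos: [0.6449, 0.2289, 0.4049]
tool_rot: [-180.0, -0.1, 103.4]
force: [0.4, 0.1, -0.4]
grip_width: 0.0006
grasp_force: 0.0
```

Now I'll descend to 9 mm above the head, then press slowly.

Request:
step_arm(
  steps=[0,-3,0.5,20,0,0,0,0,40,0,0,0,0,40,0,0,0,0,20,0,0,0,0,10,0,0,0,0,0,0,0,0,0,0,0],
)

```text
time_s: 4.22
tool_pos: [0.6478, 0.2244, 0.2764]
tool_rot: [179.8, -0.0, 103.3]
force: [0.4, -0.1, 0.3]
grip_width: 0.0005
grasp_force: 0.0
```

Request:
step_arm(
  steps=[0,0,0,4,0,0,0,0,4,0,0,0,0,4,0,0,0,0,4,0,0,0,0,4,0,0,0,0,4,0,0,0,0,4,0,0,0,0,3,0,0,0,0,2,0,0,0,0,0,0,0,0,0,0,0],
)

```text
time_s: 5.6
tool_pos: [0.6474, 0.2243, 0.2426]
tool_rot: [179.9, -0.0, 103.3]
force: [-1.3, -0.3, 6.7]
grip_width: 0.0002
grasp_force: 3.2
```

Request:
step_arm(
  steps=[0,0,0,2,0,0,0,0,2,0,0,0,0,2,0,0,0,0,1,0,0,0,0,0,0,0,0,0,0,0],
)

```text
time_s: 6.35
tool_pos: [0.6474, 0.2242, 0.2367]
tool_rot: [179.9, -0.0, 103.3]
force: [-3.0, -1.1, 10.7]
grip_width: 0.0007
grasp_force: 5.6
```

Request:
step_arm(
  steps=[0,0,0,1,0,0,0,0,1,0,0,0,0,0,0,0,0,0,0,0],
)

```text
time_s: 6.85
tool_pos: [0.6475, 0.2241, 0.2366]
tool_rot: [179.9, -0.1, 103.3]
force: [-6.4, -1.3, 19.7]
grip_width: 0.0003
grasp_force: 9.8
```

The plunger is on its stop: force rose to 20 N with no further travel. Lifting off and looking.

Request:
step_arm(
  steps=[0,0,0,-4,0,0,0,0,-6,0,0,0,0,-8,0,0,0,0,-10,0,0,0,0,-20,0,0,0,0,-30,0,0,50,0,-20,0,0,50,0,0,0,0,0,0,0,0,0,0,0,0,0],
)

```text
time_s: 8.1
tool_pos: [0.6241, 0.3213, 0.3307]
tool_rot: [-180.0, 0.1, 103.3]
force: [0.6, 0.1, 0.2]
grip_width: 0.0005
grasp_force: 0.0
```

```bash
python3 - <<'E'
from h import *
out=[]
for n,(x0,y0,x1,y1) in(("top",(235,145,400,275)),("side",(240,165,360,270))):
    c=cam(n);out.append(cv2.resize(c["image"][y0:y1,x0:x1,::-1],(395,311),interpolation=cv2.INTER_CUBIC));save(c,n+"2f.png")
cv2.imwrite("pics/b2.png",np.hstack(out))
print(env.get_obs()["tool_pos"])
E
```

```text
[0.6248199  0.31964826 0.33078623]
```

View pics/b2.png

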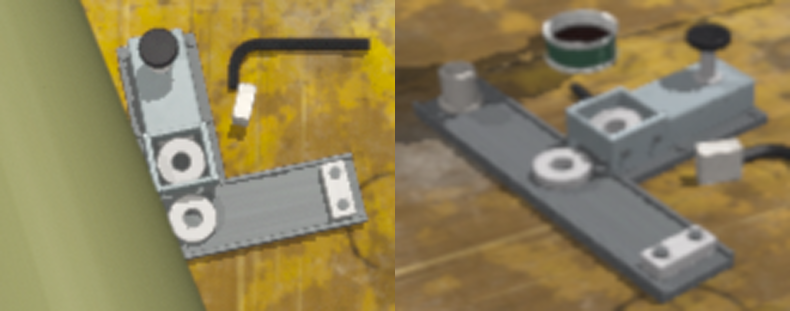

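One ring is out on the lane at the outlet (about (315,236) in the top view), the plunger is up and a ring still shows in the magazine. Measuring the ring.

```bash
python3 - <<'E'
from m import *
c=cam("top");im=c["image"];g=im.max(2).astype(int);sat=g-im.min(2)
s,ce=comp((g>170)&(sat<30),(302,225,330,250));mid=(s[0]+(s[2]-1)/2,s[1]+(s[3]-1)/2)
O=np.array([.5145,.1954]);X=np.array([.9735,.2288]);Y=np.array([-.2288,.9735])
for q in(ce,mid):
    p=ray(c,q,.02);d=p[:2]-O;print(s,p.round(4),"from outlet x,y",(d@X).round(4),(d@Y).round(4))
t=np.array(env.get_obs()["tool_pos"]);d=t[:2]-O;print("tool",(d@X).round(4),(d@Y).round(4),t[2])
E
```

```text
[306 228  19  18 215] [0.5161 0.195  0.02  ] from outlet x,y 0.0015 -0.0008
[306 228  19  18 215] [0.5152 0.1966 0.02  ] from outlet x,y 0.001 0.001
tool 0.1359 0.0956 0.33084216994423365
```

Request:
step_arm(
  steps=[0,-6,-16,0,0,0,-12,-30,0,0,0,-12,-30,0,0,0,-12,-30,0,0,0,-7,-20,0,0,0,-3,-10,0,0,0,0,0,0,0,0,0,0,0,0],
)

```text
time_s: 9.25
tool_pos: [0.5044, 0.24, 0.3309]
tool_rot: [180.0, -0.0, 103.3]
force: [0.0, 0.9, -0.1]
grip_width: 0.0009
grasp_force: 0.0
```

Request:
step_arm(
  steps=[0,0,0,20,0,0,0,0,30,0,0,0,0,30,0,0,0,0,15,0,0,0,0,5,0,0,0,0,0,0,0,0,0,0,0],
)

```text
time_s: 10.12
tool_pos: [0.5043, 0.24, 0.2319]
tool_rot: [179.9, -0.0, 103.3]
force: [0.0, 0.9, 1.3]
grip_width: 0.0004
grasp_force: 0.0
```

```bash
cat > t.py <<'E'
from h import *
O=np.array([.5145,.1954]);X=np.array([.9735,.2288]);Y=np.array([-.2288,.9735])
o=env.get_obs();t=np.array(o["tool_pos"]);d=t[:2]-O;print("tool",(d@X).round(4),(d@Y).round(4),t[2],o["force"].round(1),o["tool_rot"])
E
python3 t.py
```

```text
tool 0.0003 0.0457 0.23189863031157304 [0.  0.9 1.3] [ 1.79885039e+02 -4.26962026e-02  1.03262644e+02]
```

Request:
step_arm(
  steps=[0,0,0,15,0,0,0,0,15,0,0,0,0,7,0,0,0,0,0,0,0,0,0,0,0],
)

```text
time_s: 10.75
tool_pos: [0.5037, 0.2397, 0.1934]
tool_rot: [-180.0, 0.0, 103.3]
force: [0.2, -0.6, -1.0]
grip_width: 0.0005
grasp_force: 0.0
```

Request:
step_arm(
  steps=[0,-4,0,0,0,0,-4,0,0,0,0,-3,0,0,0,0,-2,0,0,0,0,-2,0,0,0,0,-3,0,0,0,0,-4,0,0,0,0,-4,0,0,0,0,-4,0,0,0,0,-4,0,0,0,0,-4,0,0,0,0,-4,0,0,0],
)

```text
time_s: 12.25
tool_pos: [0.5135, 0.1986, 0.1938]
tool_rot: [180.0, -0.0, 103.3]
force: [0.8, 0.5, -0.1]
grip_width: 0.0004
grasp_force: 0.1
```

Request:
step_arm(
  steps=[0,-4,0,0,0,0,-4,0,0,0,0,-4,0,0,0,0,-4,0,0,0,0,-4,0,0,0,0,-4,0,0,0,0,-4,0,0,0,0,-4,0,0,0,0,-4,0,0,0,0,-4,0,0,0,0,-4,0,0,0,0,-2,0,0,0],
)

```text
time_s: 13.75
tool_pos: [0.524, 0.1537, 0.1938]
tool_rot: [180.0, 0.0, 103.2]
force: [-0.3, -0.3, -0.3]
grip_width: 0.0004
grasp_force: 0.1
```

```bash
python3 t.py; python3 - <<'E'
from h import *
out=[]
for n,(x0,y0,x1,y1) in(("top",(235,145,400,275)),("side",(240,165,360,270))):
    c=cam(n);out.append(cv2.resize(c["image"][y0:y1,x0:x1,::-1],(395,311),interpolation=cv2.INTER_CUBIC))
cv2.imwrite("pics/b3.png",np.hstack(out))
E
```

```text
tool -0.0002 -0.0428 0.19377054034799504 [-0.3 -0.3 -0.3] [1.79995489e+02 9.83120858e-04 1.03244348e+02]
```

View pics/b3.png

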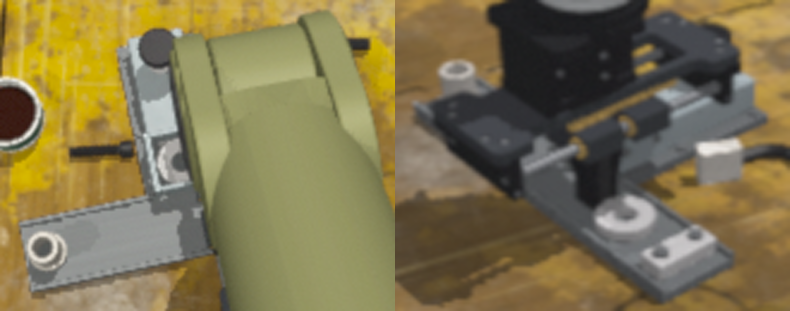

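The side view shows the ring ahead of the fingers, still flat in the lane and about 20 mm short of the stop. Continuing slowly.

Request:
step_arm(
  steps=[0,-2,0,0,0,0,-3,0,0,0,0,-3,0,0,0,0,-3,0,0,0,0,-3,0,0,0,0,-2,0,0,0,0,-2,0,0,0,0,-1,0,0,0,0,-1,0,0,0,0,-1,0,0,0,0,0,0,0,0],
)

```text
time_s: 15.22
tool_pos: [0.5288, 0.1336, 0.1938]
tool_rot: [180.0, 0.0, 103.3]
force: [-0.0, 0.1, 1.0]
grip_width: 0.0006
grasp_force: 0.0
```

Request:
step_arm(
  steps=[0,-0.5,0,0,0,0,-0.5,0,0,0,0,0,0,0,0],
)

```text
time_s: 15.6
tool_pos: [0.529, 0.1326, 0.1938]
tool_rot: [180.0, -0.0, 103.3]
force: [0.6, -0.2, -0.8]
grip_width: 0.0005
grasp_force: 0.0
```

```bash
python3 t.py
```

```text
tool -0.0002 -0.0644 0.19377523017456133 [ 0.6 -0.2 -0.8] [ 1.79994495e+02 -7.73632716e-04  1.03264591e+02]
```

Request:
step_arm(
  steps=[0,-0.5,0,0,0,0,-0.5,0,0,0,0,0,0,0,0],
)

```text
time_s: 15.98
tool_pos: [0.5292, 0.1321, 0.1938]
tool_rot: [180.0, -0.0, 103.3]
force: [-0.2, 1.7, -0.3]
grip_width: 0.0001
grasp_force: 0.8
```

Request:
step_arm(
  steps=[0,-0.5,0,0,0,0,-0.5,0,0,0,0,0,0,0,0],
)

```text
time_s: 16.35
tool_pos: [0.5293, 0.1317, 0.1938]
tool_rot: [180.0, -0.1, 103.3]
force: [-0.7, 5.9, -0.3]
grip_width: 0.0004
grasp_force: 2.5
```

```bash
python3 t.py
```

```text
tool -0.0002 -0.0654 0.19379847349823418 [-0.7  5.9 -0.3] [ 1.79997033e+02 -7.65261311e-02  1.03304631e+02]
```

The ring is against the stop: 6 N at the expected position (-65.4 mm). Backing off along the lane, then up and clear.

Request:
step_arm(
  steps=[0,0.5,0,0,0,0,0.5,0,0,0,0,1,0,0,0,0,3,0,0,0,0,6,0,0,0,0,10,0,0,0,0,0,0,-20,0,0,0,0,-40,0,0,0,0,-40,0,0,0,0,-40,0,0,20,0,-20,0,0,50,0,0,0],
)

```text
time_s: 17.85
tool_pos: [0.5099, 0.2179, 0.3565]
tool_rot: [179.7, -0.0, 102.9]
force: [-0.4, 1.2, -0.9]
grip_width: 0.0005
grasp_force: 0.0
```

Request:
step_arm(
  steps=[0,50,0,0,0,0,50,0,0,0,0,50,0,0,0,0,50,0,0,0,0,20,0,0,0,0,0,0,0,0,0,0,0,0,0],
)

```text
time_s: 18.73
tool_pos: [0.4593, 0.4314, 0.3538]
tool_rot: [180.0, 0.1, 103.1]
force: [-0.1, -0.3, 0.4]
grip_width: 0.0003
grasp_force: 0.0
```

```bash
python3 - <<'E'
from m import *
out=[]
for n,(x0,y0,x1,y1) in(("top",(235,145,400,275)),("side",(240,165,360,270))):
    c=cam(n);out.append(cv2.resize(c["image"][y0:y1,x0:x1,::-1],(395,311),interpolation=cv2.INTER_CUBIC))
    if n=="top":
        P=proj(c,[[.5362,.1029,.02]])[0];print("expected px",P)
cv2.imwrite("pics/b4.png",np.hstack(out))
E
python3 t.py
```

```text
expected px [361.67200583 227.271     ]
tool 0.0003 0.2422 0.3540291912183168 [ 0.7 -0.6  0.4] [1.79971204e+02 4.66428887e-02 1.03070237e+02]
```

View pics/b4.png

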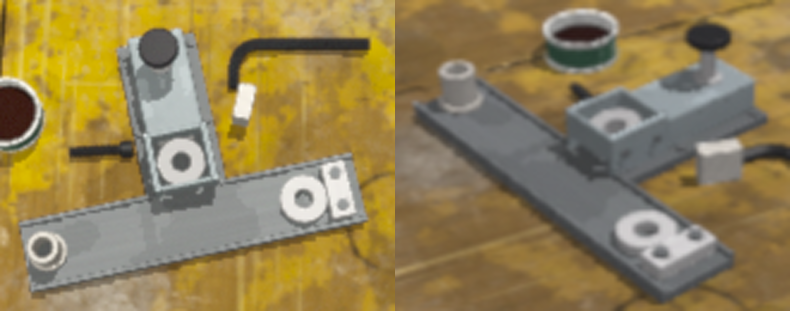

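The ring rests against the end stop: seen at about (361.6,227.8), expected (361.7,227.3). The other ring, the bushing and the remaining items are undisturbed, and the plunger is up.

```bash
python3 -c "
from cell import env
print(env.sign_off())"
```

```text
the job is handed in; nothing more can be done
None
```

The job is handed in after about 19 s: one full plunger press ejected one ring, which I slid along the lane until it rested against the end stop; the final pictures show the plunger up and nothing else moved (of the two rings left in the magazine, only the top one is visible).

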